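# Pedal can check at the piston balancing bench

### The arm

A 6-joint arm with a two-finger parallel gripper is mounted at the origin on the work surface. World frame = base frame: x ahead of the robot, y to its left, z up, the work surface at z = 0. Lengths are in m, angles in rad, forces in N, time in s.
With the tool pointing down it reaches from about 0.35 to 0.725 m from the base axis. Payload 4.3 kg.
Tool frame: the origin (TCP) lies at the very end of the fingers, on their centre line; the grasp point (between the pads) lies 19 mm behind it; z points along the fingers, y is the line along which they close (so a half turn about z gives the same grasp; the last joint's range is limited). The gripper opens to 85 mm and grips with 20 to 120 N. Pads are 22 mm wide; open, the fingers measure 114 mm over their backs; the gripper's body (76 mm by 85 mm) begins 54 mm behind the grasp point. The pads swing forward as they close: fully open they stand 13 mm farther back than shut.
Start: joints at [1.017, 0.377, 0.081, 1.274, 0, 1.46], TCP at [0.247, 0.519, 0.208] pointing down, gripper open.
Joint ranges: [-2.72, 2.72], [-0.84, 1.66], [-1.02, 1.22], [-1.77, 2.12], [-1.37, 1.28], [-3.14, 3.14]. Speed limits (rad/s): [2.57, 2.57, 3.14, 3.14, 3.14, 3.14].

### API

Orientations are given as a unit quaternion [x, y, z, w].
In Python, from plant import ctrl gives the robot as it stands. The module is installed in compiled form; this text tells all that it offers. Calls block until the motion is done:
- ctrl.move_pose(position, orientation): joint-space move of the TCP to a pose.
- ctrl.servo_line(position, frame=None, vel=0.15, contact_N=None): straight line of the TCP; frame=None keeps the orientation; vel is the mean speed in m/s. With contact_N (N) it stops when the force on the tool has changed by that much, and returns True; else False.
- ctrl.move_j(angles): joint-space move.
- ctrl.command_gripper(opening, newtons=None): finger opening in m; newtons is the grip in N (None keeps the last); returns when the fingers have stopped.
- ctrl.pause(seconds).
- ctrl.ik(position, orientation): joint angles nearest the present ones, or None.
- ctrl.state(): the state.
- ctrl.grab_frame(name): name is "side" or "top" or "wrist"; returns (picture, depth): 480x640x3 uint8, blue, green, red; 480x640 float32, m along the optical axis (not along the pixel's ray), 0 where there is no reading.
- ctrl.camera_info(name): a dict with "mtx" (3x3 intrinsics, pixels), "T" (4x4, takes a point from camera to world coordinates). Camera axes: x right, y up, looking along -z (the intrinsics and any distortion apply to the point x, -y, -z); pixel columns grow to the right and rows downward; lengths in m; the calibration is good to about 2 mm. A picture is of the moment at which its call begins: read the wrist's pose just before it. camera_info takes no time and is no camera call; for the wrist camera it gives the pose at the moment of the call.
A pose or a line that the arm cannot do raises ctrl.IKError and nothing moves.
- ctrl.finish_job(): hands the job in; it is judged then, once.
The state is a dict: "clock": time; "joint_positions": joint angles; "qvel": joint speeds; "effort": joint torques, N m; "eef_pos": TCP position; "tool_rot": TCP orientation; "ft_force": force on the tool from outside, world axes, zero at the start; "ft_torque": the same for the moment, N m; "grip_width": finger opening in m; "grip_force": force on a finger pad.
Only numpy, scipy, OpenCV 4.12 (cv2) and the standard library are available. Lean on these libraries where they do the work, as an engineer would, in place of code of your own. Each camera call takes 0.05 s, during which the arm holds its last target. There are 200 camera calls.

### The job

Show the overhead camera the wrist pins in the tall round metal can: press its pedal down until its lid stands wide open and keep it there for about two seconds. Then ease the pedal slowly back up, taking two seconds or more, so that the lid comes down gently and shuts without banging. Work the lid by the pedal only, and leave the lids of the other two cans shut.

Things in the scene. Friction and masses are not known exactly. Their poses are not given: they have to be found in the camera images.
- tall_pad (a point): Top centre of the tall round can's pedal pad: steel with thin black ribs, 60 mm wide (y), 50 long (x), 12 thick, on a lever, facing roughly to the robot. x points level to the can, z up. At rest 68 mm above the bench, free end tilted 9 deg up; fully pressed 34 mm, 9 deg down, moving almost straight down (2 mm in x). Can wall starts 103 mm along x; space above the pad is open.
- tall_lid (a joint): Lid angle (rad) of the tall round can: fixed, plain aluminium, 120 mm wide, 184 high, domed lid hinged at the rear. 0 shut, 1.11 wide open with the pedal at its bottom stop. Linked rigidly to the pedal: 1 rad per 31 mm of pad travel. The pedal is sprung with little damping: about 7 N at first, 10 N at the bottom; let go, it flies up and the lid bangs shut.
- square_lid (a joint): Lid angle (rad, 0 shut) of the square can, a bystander: fixed, plain aluminium, 120 mm square and 183 mm high, flat square lid, the same kind of pedal in front.
- low_lid (a joint): Lid angle (rad, 0 shut) of the low round can, a bystander: fixed, plain aluminium, 120 mm in diameter, only 124 mm high with its domed lid, the same kind of pedal in front.

How it is judged:
On the way:
1. the tall round can's lid is held wide open (above 0.9 rad) for a second (value of joint tall_lid above 0.9 rad), for 1 s.
At the end, for the whole second after the job is handed in: After having been held wide open, the tall round can's lid is shut again (within 0.06 rad) and still, and the lids of the other two cans are shut (within 0.06 rad) (value of joint each of tall_lid, square_lid, low_lid below 0.06 rad and velocity of joint tall_lid between -0.1 and 0.1 rad/s); the robot touches nothing.
It fails at once if the tall can's lid falls or is let fly shut (faster than 2.5 rad/s in closing) (velocity of joint tall_lid below -2.5 rad/s).
It fails at once if the tall can's lid is pushed directly instead of by the pedal (contact force between any of the arm, the fingers and tall_lid above 2 N).
It fails at once if the square or the low can's lid is raised (above 0.2 rad) (value of joint any of square_lid, low_lid above 0.2 rad).
It also fails if it takes over 38 s, if anything falls off the work surface, if the arm or the gripper's body presses on something with over 40 N, if the wrist force passes 120 N, or if a joint passes its speed limit or range.

## Working session

There is one attempt and no reset: what is moved stays moved. The work goes in short steps, each a Python script; the robot and the scene stay as the last script left them, time stands still between calls to the robot, and variables do not carry over. Pictures are saved under pics/ and viewed, at most 10 in all, crops included, and the job is handed in when it is done.

```bash
mkdir -p pics
python3 - <<'E'
from plant import ctrl
import cv2,numpy as np
for n in("top","side"):
    im,d=ctrl.grab_frame(n); cv2.imwrite(f"pics/{n}0.png",im); np.savez(f"{n}0.npz",im=im,d=d,**{k:v for k,v in ctrl.camera_info(n).items() if k in("mtx","T")})
    print(n,ctrl.camera_info(n))
print(ctrl.state()["clock"])
E
```

```text
top {'mtx': array([[564.43092056,   0.        , 314.09527179],
       [  0.        , 564.43092056, 233.3877794 ],
       [  0.        ,   0.        ,   1.        ]]), 'T': array([[-0.01442731,  0.99435959, -0.10507548,  0.48798803],
       [-0.99984588, -0.01329537,  0.01146515, -0.0099852 ],
       [ 0.01000346,  0.1052247 ,  0.99439816,  1.29941276],
       [ 0.        ,  0.        ,  0.        ,  1.        ]])}
side {'mtx': array([[525.87384134,   0.        , 319.71852217],
       [  0.        , 525.87384134, 226.80847546],
       [  0.        ,   0.        ,   1.        ]]), 'T': array([[ 0.85835703,  0.30899703, -0.40956567,  0.09992971],
       [-0.51302322,  0.52551015, -0.67870926, -0.8618165 ],
       [ 0.00551178,  0.79269157,  0.60959798,  0.9096647 ],
       [ 0.        ,  0.        ,  0.        ,  1.        ]])}
0.1
```

View pics/top0.png

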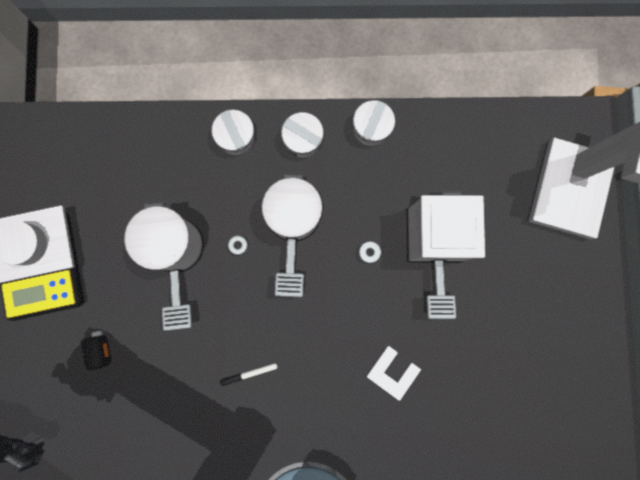

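View pics/side0.png

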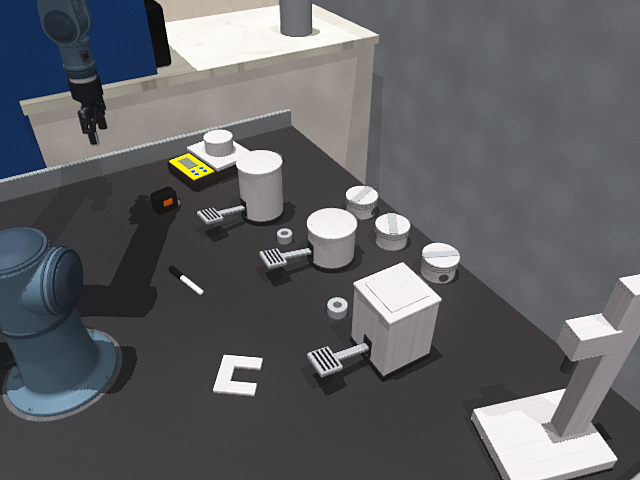

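The tall can is the left one in the top view: lid at about (157,238), pedal pad at (176,317). In the side view its pad is at (210,215). Next I'll measure the pad and the lever axis.

Run:
```python
import numpy as np,cv2
from plant import ctrl
def world(f):
    z=np.load(f); K,T,d=z["mtx"],z["T"],z["d"]
    v,u=np.mgrid[:480,:640]
    c=np.stack([(u-K[0,2])/K[0,0]*d,-(v-K[1,2])/K[1,1]*d,-d],-1)
    return c@T[:3,:3].T+T[:3,3],z["im"],K,T
def ray(p,h,K,T):
    r=T[:3,:3]@np.array([(p[0]-K[0,2])/K[0,0],-(p[1]-K[1,2])/K[1,1],-1]); return T[:3,3]+r*(h-T[2,3])/r[2]
P,im,K,T=world("top0.npz")
g=im.min(2)
def blob(x0,x1,y0,y1,k):
    m=np.zeros((480,640),np.uint8); m[y0:y1,x0:x1]=(g[y0:y1,x0:x1]>90)
    m=cv2.morphologyEx(m,cv2.MORPH_CLOSE,np.ones((k,k)))
    cs,_=cv2.findContours(m,cv2.RETR_EXTERNAL,cv2.CHAIN_APPROX_NONE)
    return m,cv2.minAreaRect(max(cs,key=cv2.contourArea))
mp,r=blob(150,205,306,345,7); print("pad rect",r,"ray",ray(r[0],.068,K,T),"depth z",np.median(P[mp>0],0))
ml,a=blob(166,184,274,300,3); print("lever",a)
pts=np.argwhere(ml>0); 
top=ray(pts[pts[:,0]<280].mean(0)[::-1],.05,K,T); print("lever far",top)
h=(P[...,2]>.155)&(P[...,2]<.3); h[:200]=0;h[280:]=0;h[:,:110]=0;h[:,210:]=0
print("lid n",h.sum(),"mean",P[h].mean(0),"min",P[h].min(0),"max",P[h].max(0))
Q,im2,K2,T2=world("side0.npz"); print("side pad", np.median(Q[205:226,198:222][im2[205:226,198:222].min(2)>110],0))
```

```text
pad rect ((176.5, 318.0), (24.0, 29.0), 90.0) ray [0.43877452 0.27490197 0.068     ] depth z [0.43914927 0.27671525 0.06763484]
lever ((174.5, 286.5), (25.0, 9.0), 90.0)
lever far [0.52865071 0.28556951 0.05      ]
lid n 3227 mean [0.60405973 0.29037849 0.17968311] min [0.54173589 0.22879471 0.15702487] max [0.67572973 0.35508747 0.1894002 ]
side pad [0.43742172 0.27119904 0.06730618]
```

Run:
```python
from plant import ctrl
import numpy as np,cv2
from scipy.spatial.transform import Rotation as R
x,y=.4385,.2745
ctrl.command_gripper(0.0)
cand=[]
for w in(5.5,185.5):
    q=(R.from_euler("z",w,degrees=True)*R.from_quat([1,0,0,0])).as_quat()
    j=ctrl.ik([x,y,.18],q)
    if j is not None: cand.append((np.abs(np.array(j)-ctrl.state()["joint_positions"]).max(),list(q)))
q=min(cand)[1]; print(cand)
ctrl.move_pose([x,y,.18],q)
ctrl.servo_line([x,y,.09],vel=.08)
f0=ctrl.state()["ft_force"]
hit=ctrl.servo_line([x,y,.055],vel=.02,contact_N=3)
s=ctrl.state(); print(hit,s["eef_pos"],f0,s["ft_force"],s["clock"],s["grip_width"])
im,d=ctrl.grab_frame("side"); cv2.imwrite("pics/contact.png",cv2.resize(im[100:280,130:370],None,fx=3,fy=3))
```

```text
[(np.float64(4.2614290323027735), [np.float64(0.9988483864849507), np.float64(0.04797812852134394), np.float64(0.0), np.float64(0.0)]), (np.float64(1.1198363787129804), [np.float64(-0.047978128521344005), np.float64(0.9988483864849507), np.float64(0.0), np.float64(-0.0)])]
False [0.43861692 0.27455493 0.05510934] [-0.38675243 -0.28768191  0.56197754] [-0.22490038  0.43370128  0.24908094] 5.2333 -0.00016378263194636631
```

View pics/contact.png

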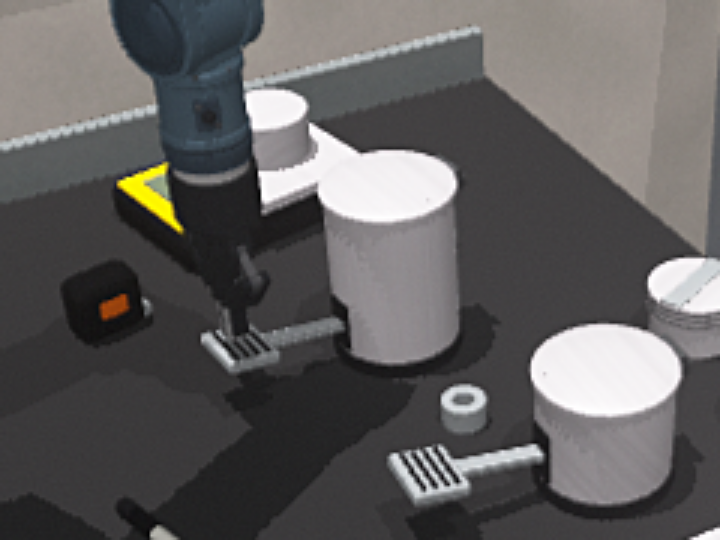

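The side crop shows the fingertip at about crop (236,333), on or behind the pad's far edge, with the pad centre at (240,348). The lid is still shut and there was no contact at z=0.055. I'll compare the projected TCP and pad in both cameras.

Run:
```python
from plant import ctrl
import numpy as np,cv2
s=ctrl.state(); p=np.array(s["eef_pos"]); ims=[]
for n in("side","top"):
    im,d=ctrl.grab_frame(n); c=ctrl.camera_info(n); K,T=c["mtx"],c["T"]
    def pr(w):
        q=T[:3,:3].T@(w-T[:3,3]); return np.array([K[0,2]+K[0,0]*q[0]/-q[2],K[1,2]-K[1,1]*q[1]/-q[2]])
    a=pr(p); b=pr(np.array([.4385,.2745,.068])); print(n,a,b)
    x0,y0=int(a[0])-40,int(a[1])-50
    cr=cv2.resize(im[y0:y0+80,x0:x0+80],None,fx=5,fy=5,interpolation=cv2.INTER_CUBIC)
    for w,col in((a,(0,0,255)),(b,(0,255,0))): cv2.circle(cr,tuple(int(v) for v in (w-[x0,y0])*5),4,col,1)
    ims.append(cr)
    if n=="side":
        u,v=np.meshgrid(np.arange(x0,x0+80),np.arange(y0,y0+80)); D=d[y0:y0+80,x0:x0+80]
        W=np.stack([(u-K[0,2])/K[0,0]*D,-(v-K[1,2])/K[1,1]*D,-D],-1)@T[:3,:3].T+T[:3,3]
        k=im[y0:y0+80,x0:x0+80].min(2)>110
        near=(abs(W[...,0]-.4385)<.05)&(abs(W[...,1]-.2745)<.06)&(W[...,2]>.03)&(W[...,2]<.1)&k
        print(near.sum(),np.percentile(W[near],[2,50,98],axis=0).round(3))
        for r in range(40,56,2): print(r,W[r,40].round(3),im[y0+r,x0+40])
cv2.imwrite("pics/cmp.png",np.hstack(ims))
```

```text
side [210.56923492 217.83983096] [209.96595776 214.02814212]
124 [[0.412 0.244 0.056]
 [0.428 0.274 0.066]
 [0.486 0.303 0.074]]
40 [0.438 0.264 0.098] [30 28 29]
42 [0.44  0.271 0.086] [29 26 28]
44 [0.437 0.265 0.085] [44 43 45]
46 [0.441 0.281 0.066] [98 96 95]
48 [0.437 0.269 0.069] [47 45 45]
50 [0.433 0.26  0.069] [69 68 66]
52 [0.43  0.252 0.069] [86 84 82]
54 [0.428 0.247 0.066] [120 118 117]
top [178.04255838 317.82261951] [176.6856397 318.1259064]
```

View pics/cmp.png

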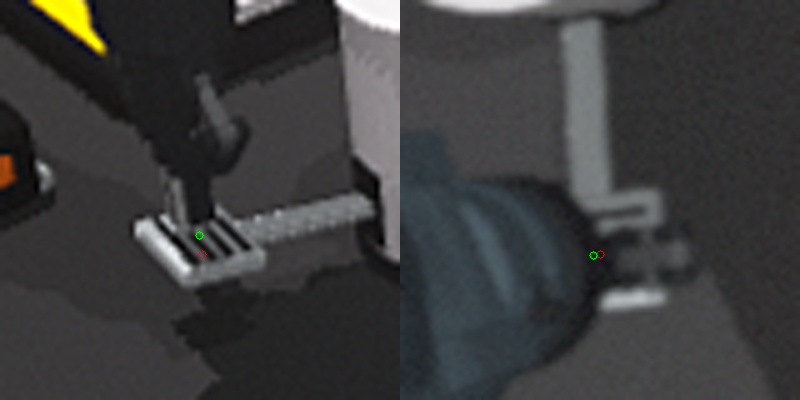

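Left crop: the fingertip ends at about (195,220), just above the pad centre (green, (199,236)). So the real tip sits roughly 15 mm above the reported TCP and hasn't touched yet. Laterally it's on the pad, so I'll keep descending with contact detection.

Run:
```python
from plant import ctrl
import numpy as np,cv2
x,y=.4385,.2745
hit=ctrl.servo_line([x,y,.025],vel=.02,contact_N=3)
s=ctrl.state(); print(hit,s["eef_pos"],s["ft_force"],s["clock"],s["grip_width"])
im,d=ctrl.grab_frame("side"); cv2.imwrite("pics/c2.png",cv2.resize(im[130:250,150:310],None,fx=4,fy=4))
```

```text
True [0.43845149 0.27455713 0.04613924] [-0.51335678 -0.18014045  5.71446529] 6.0583 -3.762742299323477e-05
```

View pics/c2.png

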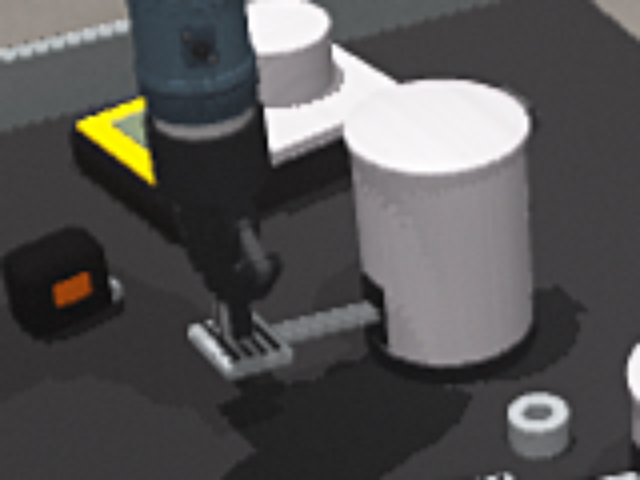

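Contact is confirmed at TCP z=0.046: 5.7 N, the tip on the ribs near the pad centre at crop (235,330), and the lid still shut. I'll press 32.5 mm from here, with a force guard, and hold.

Run:
```python
from plant import ctrl
import cv2
x,y=.4385,.2745
z0=ctrl.state()["eef_pos"][2]
hit=ctrl.servo_line([x,y,z0-.0325],vel=.02,contact_N=14)
s=ctrl.state(); print(hit,s["eef_pos"],s["ft_force"],s["clock"])
im,d=ctrl.grab_frame("side"); cv2.imwrite("pics/open.png",cv2.resize(im[90:250,130:330],None,fx=3,fy=3))
```

```text
False [0.43640106 0.27430518 0.0139038 ] [-4.66874368 -1.01555554  8.07169656] 7.8583
```

View pics/open.png

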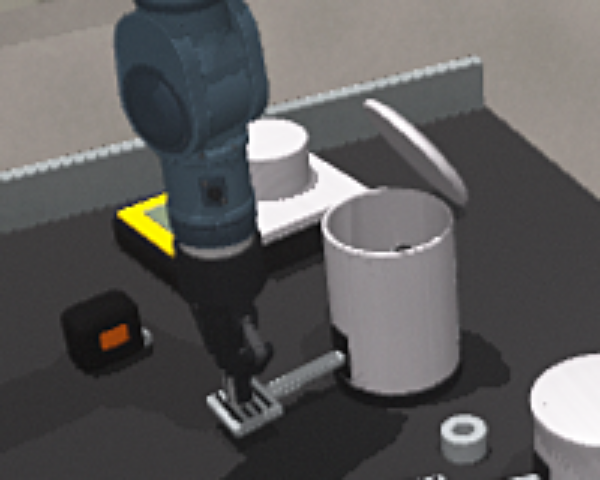

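The lid stands wide open at crop (415,150) with the finger on the pad at (243,400). I'll hold while measuring the lid angle from depth.

Run:
```python
from plant import ctrl
import numpy as np
ctrl.pause(1.0)
d=ctrl.grab_frame("top")[1]; c=ctrl.camera_info("top"); K,T=c["mtx"],c["T"]
v,u=np.mgrid[:480,:640]
P=np.stack([(u-K[0,2])/K[0,0]*d,-(v-K[1,2])/K[1,1]*d,-d],-1)@T[:3,:3].T+T[:3,3]
m=(P[...,2]>.2)&(P[...,2]<.34)&(P[...,0]>.58)&(P[...,0]<.8)&(abs(P[...,1]-.29)<.075)
W=P[m]; n=np.linalg.svd(W-W.mean(0),full_matrices=False)[2][2]; print(len(W),W.min(0),W.max(0),n,"tilt",np.arccos(abs(n[2])))
s=ctrl.state(); print(s["eef_pos"],s["ft_force"],s["clock"])
```

```text
1431 [0.60102216 0.23272902 0.20005075] [0.66616806 0.35659703 0.28582729] [-0.80698664 -0.06209813 -0.58729583] tilt 0.9430826274754202
[0.43640126 0.27432773 0.0139407 ] [-5.18690845 -0.27072768  8.64314632] 8.9583
```

The depth fit gives about 0.94 rad, which is a thin margin. I'll press 2.5 mm further with a guard, hold, then ease the pedal up slowly and clear off.

Run:
```python
from plant import ctrl
import cv2
x,y=.4385,.2745
print(ctrl.servo_line([x,y,.0112],vel=.01,contact_N=12)); s=ctrl.state(); print(s["eef_pos"],s["ft_force"],s["clock"])
ctrl.pause(2.2)
p=ctrl.state()["eef_pos"]
ctrl.servo_line([x,y,.056],vel=.010)
s=ctrl.state(); print(s["eef_pos"],s["ft_force"],s["clock"])
ctrl.servo_line([x,y,.16],vel=.06)
s=ctrl.state(); print(s["eef_pos"],s["ft_force"],s["clock"])
im,d=ctrl.grab_frame("side"); cv2.imwrite("pics/end.png",im)
```

```text
False
[0.43660253 0.27433231 0.0113004 ] [-4.23753532 -0.69885435  8.12592344] 9.375
[0.4384856  0.27450102 0.0559859 ] [-0.61896536  0.020661    0.23179928] 16.2083
[0.43823348 0.27438697 0.15962969] [-0.32011633 -0.28221808  0.30814244] 18.0917
```

View pics/end.png

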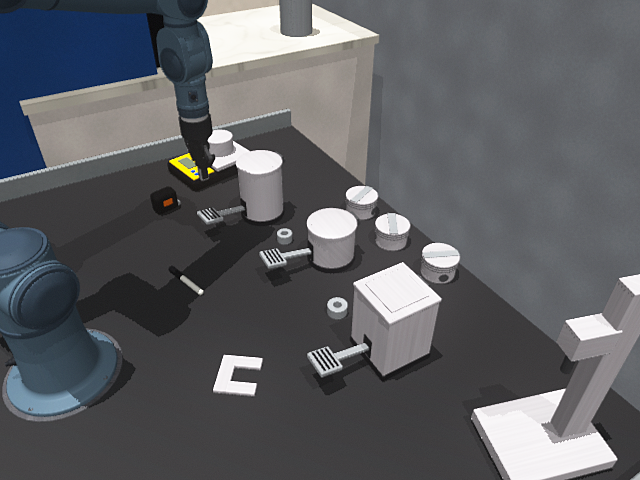

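The picture shows all three lids shut: tall at (260,165), low at (331,225), square at (397,295). The pedal is back up and the gripper is clear at (205,170).

```bash
python3 -c "
from plant import ctrl
ctrl.pause(.5); print(ctrl.finish_job(), ctrl.state()['clock'])"
```

```text
the job is handed in; nothing more can be done
the job is handed in; nothing more can be done
```

I pressed the tall can's pedal until its lid stood wide open, held it there for over 2 s, eased it up over about 4.5 s until it shut, cleared the arm and handed the job in; the other two lids looked shut in the last picture, the open angle was only estimated (0.94 rad from depth, before a last 2.5 mm of press), and no verdict came back.

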